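# Uncover the lid tote and tip the lids into its pick-out corner

### The arm

A 6-joint arm with a two-finger parallel gripper is mounted at the origin on the work surface. World frame = base frame: x ahead of the robot, y to its left, z up, the work surface at z = 0. Lengths are in m, angles in rad, forces in N, time in s.
With the tool pointing down it reaches from about 0.25 to 0.85 m from the base axis. Payload 12.5 kg.
Tool frame: the origin (TCP) lies midway between the tips of the shut fingers; the grasp point (between the pads) lies robot.tcp_to_grasp behind it (robot.tcp_to_grasp is the distance from the TCP to the grasp point, in m); z points along the fingers, y is the line along which they close (so a half turn about z gives the same grasp; the last joint's range is limited). The gripper opens to 93 mm and grips with 3 to 60 N. Pads are 15 mm wide; open, the fingers measure 128 mm over their backs; the gripper's body (75 mm by 188 mm) begins 65 mm behind the grasp point.
Start: joints at [-1.421, 0.351, 1.652, -0, 1.139, -0.085], TCP at [0.128, -0.535, 0.219] pointing down, gripper open.
Joint ranges: [-2.75, 2.75], [-0.79, 2.1], [0.01, 2.65], [-1.57, 4.71], [0.07, 3.14], [-2.87, 2.87]. Speed limits (rad/s): [2.22, 2.22, 2.79, 3.14, 3.14, 3.14].

### API

Orientations are given as a 3x3 rotation matrix whose columns are the frame's x, y, z axes.
In Python, from cell import monitor, read_camera, close_job, robot gives the robot as it stands.
- The arm moves only by the tool step_arm, never from a script. Its argument "increments" is one flat list of numbers, 6 for each row, row after row: the shift along the tool's x, y, z in mm, then the turn, a rotation vector about the tool's x, y, z in degrees. In form: [dx, dy, dz, wx, wy, wz, dx, dy, dz, wx, wy, wz, ...]. A call has 1 to 5 rows; each row shifts and turns the commanded pose from where the row before left it, along the tool's axes as they then stand; what a row does not reach is not made up. A row lasts 1/8 s, in which the tool goes at most 62.5 mm and 10.7 degrees, less where a joint would pass 70% of its speed; a pose out of reach is approached as far as the arm can. A call with a gripper value outside its range is refused whole. "fingers" is the finger opening in mm, from 0 to 93, set as the call begins (left out, the last holds). The fingers move at their own pace and stop on an object; "grip_force" is the grip in N (left out, the last holds). Time passes only in rows, so rows that do not move let the fingers close. It gives the time, the measured TCP pose, the force, the opening and the grip force at its end, in the units of the state.
- monitor.read_state(): the state, without advancing time (a new reading comes with each control period).
- read_camera(name): name is "scene" or "side" or "wrist"; returns a dict with "img" (420x560x3 uint8, red, green, blue), "depth" (420x560 float32, m along the optical axis (not along the pixel's ray), 0 where there is no reading), "vertical_fov" (degrees; the focal length in pixels is half the picture's height over the tangent of half this angle, whatever the lens; pixels are square), "cx", "cy" (the principal point, pixels), "dist_coeffs" ([k1, k2, p1, p2, k3] as OpenCV has them; the pictures are not rectified), "xyz" and "attitude" of the camera in the world. Camera axes: x right, y up, looking along -z (the intrinsics and any distortion apply to the point x, -y, -z); pixel columns grow to the right and rows downward; lengths in m; the calibration is good to about 2 mm. A picture is of the moment at which its call begins.
- close_job(): hands the job in; it is judged then, once.
The state is a dict: "t": time; "qpos": joint angles; "dq": joint speeds; "joint_efforts": joint torques, N m; "tcp_pos": TCP position; "ee_rot": TCP orientation; "ft_force": force on the tool from outside, world axes, zero at the start; "moment": the same for the moment, N m; "grip_width": finger opening in m; "grip_force": force on a finger pad.
Only numpy, scipy, OpenCV 4.12 (cv2) and the standard library are available. Lean on these libraries where they do the work, as an engineer would, in place of code of your own. Each camera call takes 0.05 s, during which the arm holds its last target. There are 200 camera calls.

### The job

The painted glass swatch plate is lying across the wooden lid tote: lift it off by its edges only, without touching the painted top, and set it down, paint up and without dropping it, centrally and squarely across the two rails of the drying rest. Then take the tote by its handle, lift it clear of the bench and tilt it until all three jar lids have slid together into the pick-out corner, the one away from the handle where the end wall is cut low, without touching the lids or letting any fall out. Finish while still holding the tote up, still and tilted, with the lids gathered there; leave the jar, the bowl and the brush pot where they are.

Things in the scene. Friction and masses are not known exactly. Their poses are not given: they have to be found in the camera images.
- plate_center (a point): centre of the clear glass swatch plate, a flat rectangle 60 mm (its x) by 124 mm (its y) and 5 mm thick, 95 g, painted face up (+z). At the start it lies level across the tote's two long walls (underside 45 mm above the bench), its 124 mm length across the tote, so that its two 124 mm edges can be pinched along x half-way along; below it the tote is open down to its floor at 6 mm
- plate: the same glass plate as a whole; this origin lies at the centre of its underside
- paint: the painted field with eight round colour swatches on the plate's top, 50 by 114 mm, 5 mm in from every edge, which nothing may touch; its origin is at the centre of the plate's top face
- rest: fixed wooden drying rest: a board 110 mm (x) by 150 mm (y) and 8 mm thick with two rails 12 mm wide and 94 mm long running along its x, centred at y = -42 and +42 mm, their tops 30 mm above the bench. Origin: centre of the underside. The plate is to lie across both rails with its length along the rest's y, centre over centre (plate centre then 32.5 mm up)
- tote: open wooden tote, loose, 180 mm long (x) by 124 mm wide (y), walls 9 mm thick and 45 mm high, floor 6 mm thick, 0.24 kg, origin at the centre of its underside. The end at -x carries the handle. The far end wall (at +x) is cut down to 24 mm above the bench over its half on the -y side; the corner there (+x, -y) is the pick-out corner. Lids slide on its smooth floor at a slope of about 9 to 14 degrees, and more slope is needed along a wall
- tote_handle (a point): centre of the tote's handle: the -x end wall rises in the middle to a horizontal wooden grip bar with a hand slot under it; bar 11 mm thick (x), 100 mm long (y), 20 mm high, its centre 75 mm above the tote's underside and 84.5 mm from its middle toward -x; same axes as the tote
- pick_corner (a point): a point 6 mm above the tote's floor in the pick-out corner, where the inner faces of the far end wall and the -y long wall meet (81, -53, 12 mm from the tote's origin); same axes as the tote
- lid0_center (a point): centre of a round white painted-steel jar lid, 32 mm across and 12 mm high, 12 g, lying loose on the tote's floor (three alike)
- lid1_center (a point): centre of a round white painted-steel jar lid, 32 mm across and 12 mm high, 12 g, lying loose on the tote's floor (three alike)
- lid2_center (a point): centre of a round white painted-steel jar lid, 32 mm across and 12 mm high, 12 g, lying loose on the tote's floor (three alike)
- lid0: the same lid as lid0_center; origin at the centre of its underside
- lid1: the same lid as lid1_center; origin at the centre of its underside
- lid2: the same lid as lid2_center; origin at the centre of its underside
- jar_center (a point): centre of a closed green glass jar, 58 mm across and about 75 mm high: leave alone
- bowl_center (a point): centre of a small steel bowl, 110 mm across and 45 mm high: leave alone
- brushpot_center (a point): middle of a glass pot of brushes, 68 mm across and 90 mm high, brushes up to 210 mm: leave alone
- jar: the same jar; origin at the centre of its underside
- bowl: the same bowl; origin at the centre of its underside
- brushpot: the same brush pot; origin at the centre of its underside
Not all that is in view belongs to the job. Leave any blue or pink look-alike of the plate alone.

How it is judged:
On the way, in this order (a step that is already met when the one before it is completed fails the run):
1. the plate is lifted off the tote in the fingers (height (world z) of plate_center above 0.06 m and contact force between plate and the fingers above 0.5 N and contact force between plate and tote below 0.02 N), for 0.1 s.
2. the plate lies released across both rails of the drying rest (x of plate_center in the frame of rest between -0.02 and 0.02 m and y of plate_center in the frame of rest between -0.02 and 0.02 m and z of plate_center in the frame of rest between 0.0295 and 0.0355 m and angle between plate_center's own z axis and vertical below 0.06 rad and angle between the y axis of plate_center and the y axis of rest, either way round below 0.26 rad and contact force between plate and the fingers below 0.05 N and linear speed of plate below 0.03 m/s), for 0.2 s.
3. the tote is lifted clear of the bench in the fingers (contact force between tote and the fingers above 0.5 N and height (world z) of pick_corner above 0.024 m and contact force between tote and rest below 0.05 N and contact force between tote and plate below 0.05 N and contact force between tote and jar below 0.05 N and contact force between tote and bowl below 0.05 N and contact force between tote and brushpot below 0.05 N), for 0.1 s.
At the end, for the whole second after the job is handed in: Tote in the grip, still, tilted 14 to 50 degrees, clear of the bench (corner point over 24 mm up), touching nothing else; all three lids in it within 90 mm of that corner. Plate flat, paint up, released across both rails, within 20 mm of the middle and 15 degrees of square (all of step 2 and all of step 3 and distance between each of lid0_center, lid1_center, lid2_center and pick_corner below 0.09 m and z of lid0_center in the frame of tote_handle between -0.075 and -0.045 m and x of each of lid0_center, lid1_center, lid2_center in the frame of pick_corner below 0 m and y of each of lid0_center, lid1_center, lid2_center in the frame of pick_corner above 0 m and linear speed of each of lid0, lid1, lid2 below 0.04 m/s and z of lid1_center in the frame of tote_handle between -0.075 and -0.045 m and z of lid2_center in the frame of tote_handle between -0.075 and -0.045 m and angle between tote_handle's own z axis and vertical between 0.24 and 0.9 rad and linear speed of tote below 0.03 m/s and angular speed of tote below 0.12 rad/s); the arm keeps its last pose, push and grip.
It fails at once if the painted top of the plate is touched (contact force between paint and the fingers above 0.3 N or contact force between paint and the arm above 0.3 N or contact force between paint and rest above 0.3 N or contact force between paint and tote above 0.3 N).
It fails at once if the plate is dropped (it moves faster than 0.4 m/s with no finger on it, a fall of 8 mm) (contact force between plate and the fingers below 0.01 N and linear speed of plate above 0.4 m/s).
It fails at once if a lid is touched by the robot (contact force between any of lid0, lid1, lid2 and the fingers above 0.3 N or contact force between any of lid0, lid1, lid2 and the arm above 0.3 N).
It fails at once if a lid falls out of the tote (z of any of lid0_center, lid1_center, lid2_center in the frame of tote_handle below -0.1 m or x of any of lid0_center, lid1_center, lid2_center in the frame of pick_corner above 0.012 m or y of any of lid0_center, lid1_center, lid2_center in the frame of pick_corner below -0.012 m).
It fails at once if the jar, the bowl or the brush pot is moved by more than 20 mm or tipped (distance of any of jar_center, bowl_center, brushpot_center from where it was at the start of the episode above 0.02 m or angle between any of jar_center, bowl_center, brushpot_center's own z axis and vertical above 0.3 rad).
It also fails if it takes over 58 s, if anything falls off the work surface, if the arm or the gripper's body presses on something with over 40 N, if the wrist force passes 120 N, or if a joint passes its speed limit or range.

## Working session

There is one attempt and no reset: what is moved stays moved. The work goes in short steps, Python scripts to look and compute and a tool call to move; the robot and the scene stay as the last step left them, time stands still between calls to the robot, and variables do not carry over. Pictures are saved under pics/ and viewed, at most 10 in all, crops included, and the job is handed in when it is done.

Besides the shell and the picture viewer there is one more tool, called after "Emit:" as name(argument=value, ...) on one line, values as JSON. step_arm: Moves the arm, as the interface text tells. Its arguments: {"type":"object","properties":{"increments":{"type":"array"},"fingers":{"type":"number"},"grip_force":{"type":"number"}},"required":["increments"]}

```bash
mkdir -p pics; ls; cat > h.py <<'E'
import numpy as np, cv2
from cell import monitor, read_camera, robot
def K(c):
    f=c["img"].shape[0]/2/np.tan(np.radians(c["vertical_fov"])/2)
    return np.array([[f,0,c["cx"]],[0,f,c["cy"]],[0,0,1]])
def rays(c,uv):
    p=cv2.undistortPoints(np.array(uv,float).reshape(-1,1,2),K(c),np.array(c["dist_coeffs"],float)).reshape(-1,2)
    d=np.c_[p[:,0],-p[:,1],-np.ones(len(p))]
    return d@np.array(c["attitude"]).reshape(3,3).T
def onplane(c,uv,z):
    d=rays(c,uv); o=np.array(c["xyz"]); return o+d*((z-o[2])/d[:,2])[:,None]
def cloud(c):
    H,W=c["depth"].shape; v,u=np.mgrid[:H,:W]
    return (np.array(c["xyz"])+rays(c,np.c_[u.ravel(),v.ravel()])*c["depth"].reshape(-1,1)).reshape(H,W,3)
def save(name,img): cv2.imwrite("pics/"+name,cv2.cvtColor(img,cv2.COLOR_RGB2BGR))
E
python3 - <<'E'
from h import *
for n in["scene","side"]:
    c=read_camera(n); save(n+"0.png",c["img"]); np.save(n,c,allow_pickle=True)
    print(n,c["xyz"],c["vertical_fov"],c["dist_coeffs"])
print(robot.tcp_to_grasp, monitor.read_state())
E
```

```text
pics
scene [ 0.96532154 -0.64135475  0.83404209] 52.331814526061855 [0.04164006 0.         0.         0.         0.        ]
side [0.5425992  0.8500307  0.71922574] 54.71319324810889 [-0.03362929  0.          0.          0.          0.        ]
0.0188 {'t': 0.1, 'qpos': array([-1.42060232e+00,  3.51185310e-01,  1.65234651e+00,  7.99217253e-06,
        1.13911556e+00, -8.46087060e-02]), 'dq': array([ 0.00119505,  0.00010908, -0.0019033 , -0.00049203,  0.00060585,
        0.00042867]), 'joint_efforts': array([ 8.70683343e-04, -4.98027742e+01, -2.85702842e+01,  7.00353971e-02,
        2.38855550e-02, -7.07556160e-05]), 'tcp_pos': array([ 0.1279339 , -0.53459622,  0.21815881]), 'ee_rot': array([[ 9.72561045e-01,  2.32647782e-01, -1.50640835e-04],
       [ 2.32647811e-01, -9.72560490e-01,  1.04393487e-03],
       [ 9.63618079e-05, -1.05033665e-03, -9.99999444e-01]]), 'ft_force': array([ 0.23244704, -0.78415859, -0.35338899]), 'moment': array([0.01145034, 0.00527234, 0.00722411]), 'grip_force': 0.0, 'grip_width': 0.09288023386408308}
```

View pics/scene0.png

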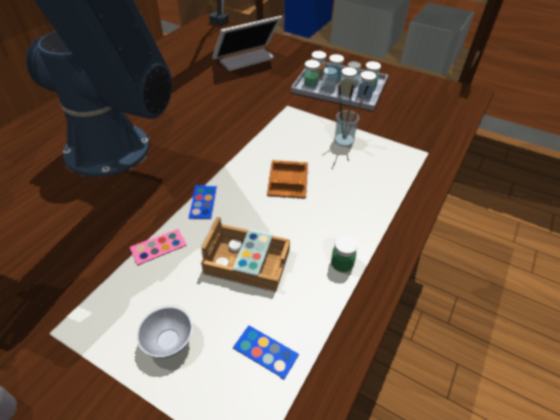

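View pics/side0.png

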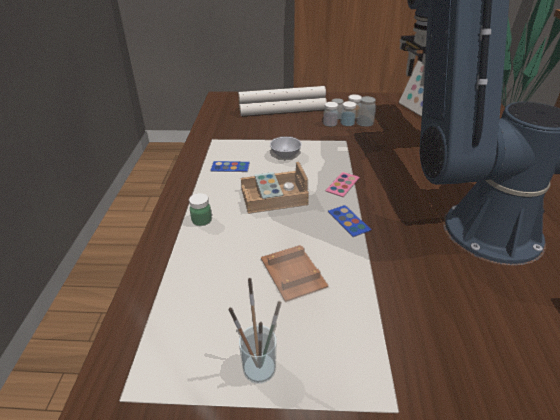

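Scene: the clear plate lies on the tote at (253,253). Look-alikes are blue (203,201), blue (266,351) and pink (158,246), none of them on the tote. The tote is at (246,255) with its handle at (213,240), and the rest is at (288,179). In the side view the tote is at (275,190) and the rest at (293,272). I'll measure these next, with one close crop of the tote.

```bash
python3 - <<'E'
from h import *
for n,tb,rb in [("scene",(195,215,300,295),(260,155,315,202)),("side",(230,160,315,215),(255,240,332,302))]:
    c=np.load(n+".npy",allow_pickle=True).item(); P=cloud(c)
    hsv=cv2.cvtColor(c["img"],cv2.COLOR_RGB2HSV)
    wood=(hsv[...,1]>80)&((hsv[...,0]<22))
    for nm,b in(("tote",tb),("rest",rb)):
        m=np.zeros(wood.shape,bool); m[b[1]:b[3],b[0]:b[2]]=wood[b[1]:b[3],b[0]:b[2]]
        p=P[m]; p=p[(p[:,2]>.003)&(p[:,2]<.12)]
        print(n,nm,len(p),np.percentile(p,[1,50,99],axis=0).round(3).tolist())
        for lo,hi in ((.004,.012),(.025,.034),(.04,.05),(.06,.09)):
            q=p[(p[:,2]>lo)&(p[:,2]<hi)]
            if len(q)>20:
                r=cv2.minAreaRect((q[:,:2]*1000).astype(np.float32)); print("  ",lo,hi,len(q),np.round(r[0],1),np.round(r[1],1),round(r[2],1), q[:,:2].mean(0).round(4))
    # plate: non-wood, height 45..56
    b=tb; s=P[b[1]:b[3],b[0]:b[2]]; w=wood[b[1]:b[3],b[0]:b[2]]
    q=s[(s[...,2]>.044)&(s[...,2]<.058)&~w]; r=cv2.minAreaRect((q[:,:2]*1000).astype(np.float32)); print(" plate",len(q),r,np.median(q[:,2]))
c=np.load("scene.npy",allow_pickle=True).item()
save("crop.png",cv2.resize(c["img"][205:300,190:305],None,fx=5,fy=5,interpolation=cv2.INTER_CUBIC))
E
```

```text
scene tote 2837 [[0.51, -0.218, 0.004], [0.588, -0.147, 0.026], [0.698, -0.066, 0.085]]
   0.004 0.012 827 [ 601.9 -141.8] [177.1 119. ] 15.3 [ 0.605  -0.1351]
   0.025 0.034 324 [ 604.2 -141.5] [172.8 119.4] 14.7 [ 0.6001 -0.1545]
   0.04 0.05 631 [ 600.5 -138.7] [178.3 128.1] 14.9 [ 0.5952 -0.1469]
   0.06 0.09 234 [ 520.2 -160.9] [10.2 98.8] 15.5 [ 0.5229 -0.1655]
scene rest 1328 [[0.478, 0.087, 0.004], [0.545, 0.161, 0.009], [0.61, 0.238, 0.032]]
   0.004 0.012 840 [539.1 170. ] [107.8 154.1] 25.7 [0.5463 0.1567]
   0.025 0.034 248 [538.3 169.2] [ 92.5 101. ] 25.4 [0.5405 0.1657]
 plate 1093 ((598.5107421875, -137.3798370361328), (173.04232788085938, 128.2803192138672), 12.750173568725586) 0.0496986512246288
side tote 898 [[0.502, -0.301, 0.005], [0.634, -0.149, 0.032], [0.741, -0.056, 0.087]]
   0.004 0.012 274 [ 628.5 -212.1] [173.1 292.3] 18.7 [ 0.6241 -0.1564]
   0.025 0.034 95 [ 599.  -135.2] [175.5 120.9] 15.4 [ 0.6468 -0.1196]
   0.04 0.05 260 [ 597.8 -135.5] [178.2 124.9] 14.8 [ 0.6026 -0.1264]
   0.06 0.09 61 [ 516.8 -156.7] [ 7.3 97.7] 14.5 [ 0.5147 -0.1462]
side rest 1521 [[0.466, 0.095, 0.006], [0.536, 0.175, 0.009], [0.609, 0.249, 0.033]]
   0.004 0.012 1255 [537.1 169.1] [110.1 149.4] 25.6 [0.5362 0.1782]
   0.025 0.034 247 [537.5 169. ] [91.8 98.1] 26.1 [0.5363 0.171 ]
 plate 548 ((594.55712890625, -140.1431884765625), (171.37147521972656, 128.1369171142578), 16.165340423583984) 0.05100530251471952
```

View pics/crop.png

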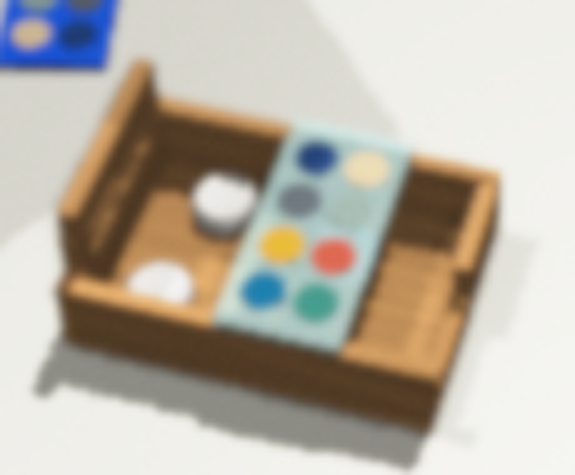

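The crop confirms the choice: a clear plate with 8 swatches on the tote, corners at about (290,125), (412,150), (342,352), (215,325) in the crop. The handle end is at left and the cut-down wall at lower right. Two lids show at (225,200) and (160,285), and the third is hidden under the plate.

```bash
cat >> h.py <<'E'
from scipy.spatial.transform import Rotation as R
def down(yaw_y):  # tool down, tool y at yaw_y degrees
    a=np.radians(yaw_y); y=np.array([np.cos(a),np.sin(a),0]); z=np.array([0,0,-1.]); return np.c_[np.cross(y,z),y,z]
def rows(p,Rt,n):
    "n equal steps in tool axes to pose"
    s=monitor.read_state(); p0,R0=np.array(s["tcp_pos"]),np.array(s["ee_rot"]).reshape(3,3)
    w=R.from_matrix(R0.T@Rt).as_rotvec(); k=np.zeros(3); Rk=R0.copy()
    for i in range(n):
        d=Rk.T@((np.array(p)-p0)/n)*1000; print(np.r_[d,np.degrees(w/n)].round(1).tolist()); Rk=Rk@R.from_rotvec(w/n).as_matrix()
E
python3 - <<'E'
from h import *
c=np.load("scene.npy",allow_pickle=True).item()
q=np.array([(290,125),(412,150),(342,352),(215,325)])/5-.4+np.array([190,205])
p=onplane(c,q,.05)[:,:2]*1000; print(p.round(),p.mean(0)); 
for i in range(4):
    d=p[(i+1)%4]-p[i]; print(np.hypot(*d).round(1),np.degrees(np.arctan2(d[1],d[0])).round(1))
P=cloud(c)
for n,(u,v) in dict(bowl=(166,335),jar=(345,245),pot=(346,130)).items(): print(n,P[v,u].round(3))
rows([.6,-.14,.22],down(15),10)
E
```

```text
[[ 571.  -86.]
 [ 629.  -69.]
 [ 663. -185.]
 [ 607. -202.]] [ 617.28694738 -135.54507717]
61.1 16.2
120.6 -73.9
58.6 -163.3
121.2 107.2
bowl [ 0.561 -0.383  0.005]
jar [ 0.797 -0.026  0.073]
pot [0.614 0.393 0.063]
[55.1, -27.4, -0.2, -0.0, -0.0, -9.2]
[58.7, -18.3, -0.2, -0.0, -0.0, -9.2]
[60.9, -8.7, -0.2, -0.0, -0.0, -9.2]
[61.5, 1.1, -0.2, -0.0, -0.0, -9.2]
[60.6, 10.9, -0.2, -0.0, -0.0, -9.2]
[58.1, 20.4, -0.2, -0.0, -0.0, -9.2]
[54.1, 29.3, -0.2, -0.0, -0.0, -9.2]
[48.7, 37.6, -0.2, -0.0, -0.0, -9.2]
[42.1, 44.8, -0.2, -0.0, -0.0, -9.2]
[34.4, 51.0, -0.2, -0.0, -0.0, -9.2]
```

Emit:
step_arm(increments=[55, -27, 0, 0, 0, -9.2, 59, -18, 0, 0, 0, -9.2, 61, -9, 0, 0, 0, -9.2, 61, 1, 0, 0, 0, -9.2, 61, 11, 0, 0, 0, -9.2], fingers=80)

```text
t: 0.72
tcp_pos: [0.3651, -0.336, 0.2186]
ee_rot: [[0.504, 0.864, -0.0], [0.864, -0.504, 0.0], [-0.0, -0.0, -1.0]]
ft_force: [-0.3, 0.1, 1.0]
grip_width: 0.0802
grip_force: 0.0
```

Emit:
step_arm(increments=[58, 20, 0, 0, 0, -9.2, 54, 29, 0, 0, 0, -9.2, 49, 38, 0, 0, 0, -9.2, 42, 45, 0, 0, 0, -9.2, 34, 51, 0, 0, 0, -9.2])

```text
t: 1.35
tcp_pos: [0.6001, -0.1374, 0.2184]
ee_rot: [[-0.272, 0.962, -0.0], [0.962, 0.272, 0.0], [0.0, -0.0, -1.0]]
ft_force: [0.6, -0.8, 0.4]
grip_width: 0.0801
grip_force: 0.0
```

```bash
python3 - <<'E'
from h import *
rows([.617,-.1365,.22],down(15.5),3)
c=read_camera("wrist"); np.save("w0",c,allow_pickle=True); save("w0.png",c["img"]); print(c["xyz"])
s=monitor.read_state(); print(s["tcp_pos"],s["t"],s["ft_force"])
E
```

```text
[-1.2, 5.5, -0.5, -0.0, -0.0, 0.1]
[-1.2, 5.5, -0.5, -0.0, -0.0, 0.1]
[-1.2, 5.5, -0.5, -0.0, -0.0, 0.1]
[ 0.5785118  -0.06118226  0.38441972]
[ 0.60390774 -0.13301848  0.21809388] 1.4 [-1.83747253  4.61587312 -0.35603074]
```

View pics/w0.png

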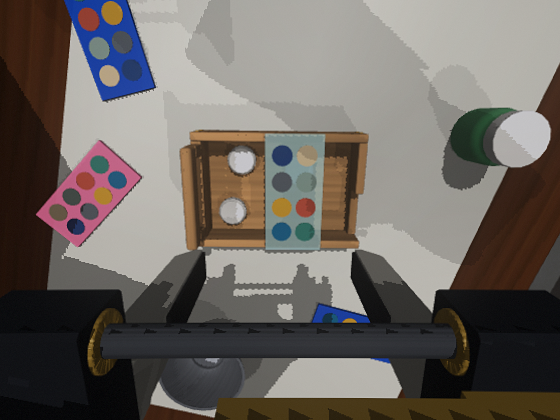

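Wrist view: plate corners are at about (266,135), (325,135), (320,250), (265,250). The handle is at left (190,195), two lids are visible at (242,160) and (233,211), and the notch is at lower right of the tote.

Emit:
step_arm(increments=[-4, 15, 0, 0, 0, 0.2, 0, 0, 0, 0, 0, 0, 0, 0, 0, 0, 0, 0, 0, 0, 0, 0, 0, 0])

```text
t: 1.9
tcp_pos: [0.6138, -0.1393, 0.2187]
ee_rot: [[-0.262, 0.965, -0.0], [0.965, 0.262, 0.0], [0.0, -0.0, -1.0]]
ft_force: [0.1, -0.2, -0.3]
grip_width: 0.0801
grip_force: 0.0
```

```bash
python3 - <<'E'
from h import *
s=monitor.read_state(); print(s["tcp_pos"],s["t"],s["ee_rot"])
c=read_camera("wrist"); P=cloud(c); np.save("w1",c,allow_pickle=True)
hsv=cv2.cvtColor(c["img"],cv2.COLOR_RGB2HSV)
b=(slice(100,275),slice(150,390))
wood=(hsv[...,1]>90)&(hsv[...,0]<22)
z=P[...,2]; near=np.hypot(P[...,0]-.6,P[...,1]+.139)<.12
m=(~((hsv[...,0]<25)&(hsv[...,1]>90)))&(z>.042)&(z<.058)&near
# glass colour: teal
g=(hsv[...,0]>75)&(hsv[...,0]<105)&(hsv[...,1]>20)&(z>.044)&(z<.056)&near
for k in(m,g):
    k=cv2.morphologyEx(k.astype(np.uint8),cv2.MORPH_OPEN,np.ones((4,4)))
    cn=max(cv2.findContours(k,0,2)[0],key=cv2.contourArea)[:,0]
    q=onplane(c,cn,.05)[:,:2]*1000; print("plate",cv2.minAreaRect(q.astype(np.float32)))
k=wood&near
for lo,hi in((.040,.048),(.08,.092)):
    q=P[k&(z>lo)&(z<hi)]; print(lo,len(q),cv2.minAreaRect((q[:,:2]*1000).astype(np.float32)),np.median(q[:,2]))
E
```

```text
[ 0.61378409 -0.13928601  0.21874613] 1.9 [[-2.62409517e-01  9.64956598e-01 -9.32517449e-05]
 [ 9.64956600e-01  2.62409523e-01  5.47013633e-05]
 [ 7.72545874e-05 -7.56297283e-05 -9.99999994e-01]]
plate ((617.377197265625, -134.6841583251953), (59.98103332519531, 124.01069641113281), 15.616337776184082)
plate ((617.1908569335938, -134.74830627441406), (58.77989959716797, 121.76727294921875), 15.247147560119629)
0.04 3045 ((600.466552734375, -137.0032958984375), (178.8075408935547, 124.11329650878906), 15.198705673217773) 0.04481458256680598
0.08 1167 ((519.0109252929688, -158.79525756835938), (10.348365783691406, 98.32559967041016), 14.839873313903809) 0.08456845607852354
```

Emit:
step_arm(increments=[3.5, 4.6, 40, 0, 0, 0, 0, 0, 50, 0, 0, 0, 0, 0, 48, 0, 0, 0, 0, 0, 30, 0, 0, 0, 0, 0, 20, 0, 0, 0])

```text
t: 2.58
tcp_pos: [0.6173, -0.1344, 0.0294]
ee_rot: [[-0.263, 0.965, -0.001], [0.965, 0.263, 0.0], [0.001, -0.001, -1.0]]
ft_force: [0.8, -0.6, 0.6]
grip_width: 0.08
grip_force: 0.0
```

Emit:
step_arm(increments=[0, 0, 0, 0, 0, 0, 0, 0, 0, 0, 0, 0, 0, 0, 0, 0, 0, 0, 0, 0, 0, 0, 0, 0, 0, 0, 0, 0, 0, 0], fingers=50, grip_force=12)

```text
t: 3.2
tcp_pos: [0.6186, -0.1346, 0.032]
ee_rot: [[-0.263, 0.965, 0.002], [0.965, 0.263, -0.001], [-0.001, 0.002, -1.0]]
ft_force: [-0.8, -0.2, 6.8]
grip_width: 0.06
grip_force: 12.0
```

Emit:
step_arm(increments=[0, 0, -5, 0, 0, 0, 0, 0, -15, 0, 0, 0, 0, 0, -30, 0, 0, 0, 0, 0, -30, 0, 0, 0, 0, 0, -20, 0, 0, 0])

```text
t: 3.82
tcp_pos: [0.6183, -0.1345, 0.1329]
ee_rot: [[-0.263, 0.965, 0.002], [0.965, 0.263, -0.001], [-0.001, 0.002, -1.0]]
ft_force: [0.6, 0.1, -1.5]
grip_width: 0.0597
grip_force: 12.0
```

```bash
python3 - <<'E'
from h import *
rows([.5378,.1692,.13],down(25.7),10)
s=monitor.read_state(); print(s["grip_width"],s["ft_force"],s["tcp_pos"])
c=read_camera("wrist"); P=cloud(c); z=P[...,2]; save("w2.png",c["img"])
hsv=cv2.cvtColor(c["img"],cv2.COLOR_RGB2HSV)
m=(hsv[...,2]>150)&(hsv[...,1]<60)&(z<.03)&(z>.012)&(np.hypot(P[...,0]-.6,P[...,1]+.139)<.1)
n,l,st,ce=cv2.connectedComponentsWithStats(m.astype(np.uint8))
for i in range(1,n):
    if st[i,4]>80: print("lid",onplane(c,[ce[i]],.018).round(3),st[i,4])
E
```

```text
[31.4, 0.2, 0.3, 0.0, 0.0, -1.0]
[31.4, 0.8, 0.3, 0.0, 0.0, -1.0]
[31.4, 1.4, 0.3, 0.0, 0.0, -1.0]
[31.4, 1.9, 0.3, 0.0, 0.0, -1.0]
[31.3, 2.5, 0.3, 0.0, 0.0, -1.0]
[31.3, 3.1, 0.3, 0.0, 0.0, -1.0]
[31.2, 3.7, 0.3, 0.0, 0.0, -1.0]
[31.1, 4.2, 0.3, 0.0, 0.0, -1.0]
[31.0, 4.8, 0.3, 0.0, 0.0, -1.0]
[31.0, 5.4, 0.3, 0.0, 0.0, -1.0]
0.05973941273553044 [ 0.60155145  0.144278   -1.52282933] [ 0.61826184 -0.13446372  0.13289662]
lid [[ 0.549 -0.122  0.018]] 468
lid [[ 0.557 -0.178  0.018]] 775
```

Emit:
step_arm(increments=[15, 0, 0, 0, 0, 0, 31, 1, 0, 0, 0, -2, 31, 1, 0, 0, 0, -2, 31, 2, 0, 0, 0, -2, 31, 3, 0, 0, 0, -2])

```text
t: 4.5
tcp_pos: [0.5801, 0.002, 0.1292]
ee_rot: [[-0.396, 0.918, -0.003], [0.918, 0.396, 0.0], [0.001, -0.002, -1.0]]
ft_force: [0.4, -0.3, -0.9]
grip_width: 0.0597
grip_force: 12.0
```

Emit:
step_arm(increments=[35, 3, 0, 0, 0, -2, 35, 5, 0, 0, 0, -0.4, 35, 5, 0, 0, 0, 0, 30, 5, 0, 0, 0, 0, 20, 2, 0, 0, 0, 0])

```text
t: 5.12
tcp_pos: [0.5327, 0.1506, 0.1295]
ee_rot: [[-0.434, 0.901, -0.002], [0.901, 0.434, -0.0], [0.001, -0.002, -1.0]]
ft_force: [0.9, -0.5, -0.4]
grip_width: 0.0593
grip_force: 12.0
```

Emit:
step_arm(increments=[10, 0, 0, 0, 0, 0, 0, 0, 0, 0, 0, 0, 0, 0, 0, 0, 0, 0])

```text
t: 5.5
tcp_pos: [0.5301, 0.1574, 0.1305]
ee_rot: [[-0.432, 0.902, -0.0], [0.902, 0.432, -0.0], [-0.0, -0.0, -1.0]]
ft_force: [-0.6, 0.0, -1.9]
grip_width: 0.0595
grip_force: 12.0
```

```bash
python3 - <<'E'
from h import *
s=monitor.read_state(); print(s["grip_width"],s["ft_force"],s["tcp_pos"])
c=read_camera("wrist"); P=cloud(c); z=P[...,2]; save("w3.png",c["img"])
hsv=cv2.cvtColor(c["img"],cv2.COLOR_RGB2HSV)
wood=(hsv[...,1]>90)&(hsv[...,0]<22)&(np.hypot(P[...,0]-.5375,P[...,1]-.169)<.12)
for lo,hi in((.004,.012),(.026,.034)):
    q=P[wood&(z>lo)&(z<hi)]; print(lo,len(q),cv2.minAreaRect((q[:,:2]*1000).astype(np.float32)))
zp=z[(np.hypot(P[...,0]-.54,P[...,1]-.17)<.08)&(z>.1)&(z<.18)]; print(np.percentile(zp,[5,50,95]) if len(zp) else 0)
rows([.5378,.1692,.0185],down(25.7),1)
E
```

```text
0.05947042717136607 [-0.55117683  0.02141461 -1.92913614] [0.53013131 0.15742001 0.13054524]
0.004 5179 ((534.245849609375, 179.80511474609375), (109.3488540649414, 126.79692077636719), 25.542062759399414)
0.026 818 ((538.1024780273438, 172.75201416015625), (93.20222473144531, 89.52891540527344), 25.555503845214844)
[0.14748352 0.14877042 0.16940716]
[7.4, 12.0, 112.1, 0.0, 0.0, -0.1]
```

View pics/w3.png

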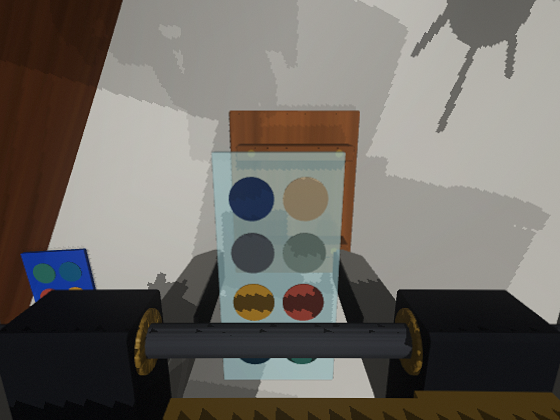

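Wrist view: plate is level in the fingers (213–345, 152–380), with the rest behind and below it (230–360, 110–250).

Emit:
step_arm(increments=[7.5, 12, 20, 0, 0, 0, 0, 0, 30, 0, 0, 0, 0, 0, 30, 0, 0, 0, 0, 0, 15, 0, 0, 0, 0, 0, 5, 0, 0, 0])

```text
t: 6.18
tcp_pos: [0.5375, 0.1697, 0.0302]
ee_rot: [[-0.432, 0.902, -0.001], [0.902, 0.432, -0.0], [0.0, -0.001, -1.0]]
ft_force: [-0.2, -0.1, 0.3]
grip_width: 0.0596
grip_force: 12.0
```

Emit:
step_arm(increments=[0, 0, 4, 0, 0, 0, 0, 0, 4, 0, 0, 0, 0, 0, 3, 0, 0, 0, 0, 0, 0, 0, 0, 0, 0, 0, 0, 0, 0, 0])

```text
t: 6.8
tcp_pos: [0.5376, 0.1701, 0.0198]
ee_rot: [[-0.433, 0.901, 0.0], [0.901, 0.433, 0.0], [-0.0, 0.0, -1.0]]
ft_force: [0.3, 0.7, -0.6]
grip_width: 0.0598
grip_force: 12.0
```

```bash
python3 - <<'E'
from h import *
s=monitor.read_state(); print(s["grip_width"],s["ft_force"],s["tcp_pos"])
for n in("scene","side"):
    c=read_camera(n); P=cloud(c); z=P[...,2]
    hsv=cv2.cvtColor(c["img"],cv2.COLOR_RGB2HSV)
    m=(np.hypot(P[...,0]-.538,P[...,1]-.169)<.09)&(z>.02)&(z<.06)&(hsv[...,0]>70)&(hsv[...,0]<110)&(hsv[...,2]>110)
    q=P[m]; print(n,len(q))
    if len(q)>20: print(np.percentile(q[:,2],[10,50,90]).round(4),cv2.minAreaRect((q[:,:2]*1000).astype(np.float32)))
    save(n+"1.png",c["img"])
E
```

```text
0.0597782261230175 [ 0.30440434  0.68093789 -0.63106594] [0.53757093 0.17005474 0.01979248]
scene 416
[0.0353 0.0372 0.0393] ((536.5440063476562, 171.35385131835938), (59.788719177246094, 126.57120513916016), 27.658283233642578)
side 332
[0.0373 0.0388 0.0403] ((534.8297729492188, 168.52040100097656), (58.505958557128906, 124.67375946044922), 22.660675048828125)
```

Emit:
step_arm(increments=[0, 0, 1.5, 0, 0, 0, 0, 0, 1.2, 0, 0, 0, 0, 0, 0, 0, 0, 0, 0, 0, 0, 0, 0, 0])

```text
t: 7.4
tcp_pos: [0.5375, 0.17, 0.017]
ee_rot: [[-0.433, 0.901, 0.0], [0.901, 0.433, 0.0], [-0.0, 0.0, -1.0]]
ft_force: [-0.6, -0.2, 2.2]
grip_width: 0.0596
grip_force: 12.0
```

Emit:
step_arm(increments=[0, 0, 0.4, 0, 0, 0, 0, 0, 0, 0, 0, 0])

```text
t: 7.65
tcp_pos: [0.5375, 0.17, 0.017]
ee_rot: [[-0.433, 0.901, 0.0], [0.901, 0.433, -0.0], [-0.0, 0.0, -1.0]]
ft_force: [-3.4, -1.8, 7.7]
grip_width: 0.0602
grip_force: 12.0
```

Emit:
step_arm(increments=[0, 0, 0, 0, 0, 0, 0, 0, 0, 0, 0, 0, 0, 0, 0, 0, 0, 0, 0, 0, 0, 0, 0, 0], fingers=80)

```text
t: 8.15
tcp_pos: [0.5375, 0.17, 0.0165]
ee_rot: [[-0.433, 0.901, -0.0], [0.901, 0.433, 0.0], [0.0, -0.0, -1.0]]
ft_force: [0.7, 0.0, 0.0]
grip_width: 0.08
grip_force: 0.0
```

Emit:
step_arm(increments=[0, 0, -10, 0, 0, 0, 0, 0, -30, 0, 0, 0, 0, 0, -50, 0, 0, 0, 0, 0, -50, 0, 0, 0, 0, 0, -40, 0, 0, 0])

```text
t: 8.78
tcp_pos: [0.5376, 0.1701, 0.1994]
ee_rot: [[-0.433, 0.901, 0.002], [0.901, 0.433, 0.0], [-0.0, 0.002, -1.0]]
ft_force: [0.8, 0.9, 0.5]
grip_width: 0.0794
grip_force: 0.0
```

```bash
python3 - <<'E'
from h import *
c=read_camera("wrist"); P=cloud(c); z=P[...,2]
hsv=cv2.cvtColor(c["img"],cv2.COLOR_RGB2HSV)
near=(np.hypot(P[...,0]-.538,P[...,1]-.169)<.1)
m=near&(z>.02)&(z<.045)&(hsv[...,0]>75)&(hsv[...,0]<110)
q=P[m]; print(len(q),np.percentile(q[:,2],[5,50,95]).round(4),cv2.minAreaRect((q[:,:2]*1000).astype(np.float32)))
w=near&(hsv[...,1]>90)&(hsv[...,0]<22)&(z>.004)&(z<.012); print(cv2.minAreaRect((P[w][:,:2]*1000).astype(np.float32)))
rows([.519,-.159,.19],down(15.1),8)
save("w4.png",c["img"])
E
```

```text
4107 [0.034  0.0352 0.0365] ((537.7914428710938, 169.3786163330078), (58.94041061401367, 118.61170959472656), 25.390541076660156)
((539.2908935546875, 169.9303741455078), (109.35295867919922, 148.4895782470703), 25.5986328125)
[-36.0, -20.2, 1.7, 0.1, 0.0, 1.3]
[-36.5, -19.3, 1.7, 0.1, 0.0, 1.3]
[-36.9, -18.5, 1.7, 0.1, 0.0, 1.3]
[-37.3, -17.6, 1.7, 0.1, 0.0, 1.3]
[-37.7, -16.8, 1.7, 0.1, 0.0, 1.3]
[-38.1, -15.9, 1.8, 0.1, 0.0, 1.3]
[-38.5, -15.0, 1.8, 0.1, 0.0, 1.3]
[-38.8, -14.1, 1.8, 0.1, 0.0, 1.3]
```

View pics/w4.png

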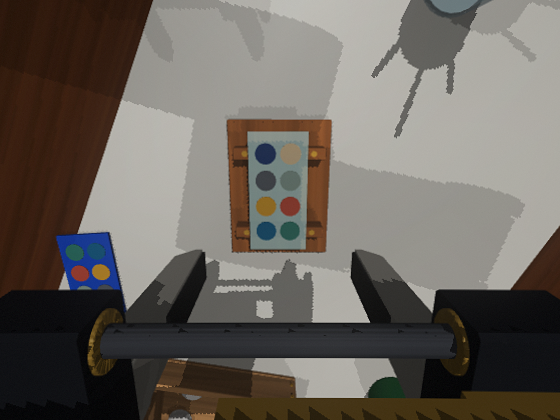

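The plate lies centrally and squarely across both rails (247–308, 132–250), top at 35 mm. Next is the handle.

Emit:
step_arm(increments=[-36, -20, 1, 0, 0, 1.3, -36.5, -19, 1, 0, 0, 1.3, -37, -18.5, 1, 0, 0, 1.3, -37, -17.6, 1, 0, 0, 1.3, -38, -17, 1, 0, 0, 1.3], fingers=50)

```text
t: 9.45
tcp_pos: [0.5247, -0.0372, 0.192]
ee_rot: [[-0.327, 0.945, 0.001], [0.945, 0.327, -0.0], [-0.0, 0.001, -1.0]]
ft_force: [0.5, -0.0, -1.1]
grip_width: 0.0501
grip_force: 0.0
```

Emit:
step_arm(increments=[-38, -16, 1, 0, 0, 1.3, -38, -15, 1, 0, 0, 1.3, -39, -14, 1, 0, 0, 1.3, 0, 0, 0, 0, 0, 0, 0, 0, 0, 0, 0, 0])

```text
t: 10.07
tcp_pos: [0.5173, -0.1586, 0.1887]
ee_rot: [[-0.263, 0.965, 0.0], [0.965, 0.263, 0.0], [0.0, 0.0, -1.0]]
ft_force: [1.0, 0.4, -0.1]
grip_width: 0.0499
grip_force: 0.0
```

```bash
python3 - <<'E'
from h import *
s=monitor.read_state(); print(s["tcp_pos"])
c=read_camera("wrist"); P=cloud(c); z=P[...,2]
hsv=cv2.cvtColor(c["img"],cv2.COLOR_RGB2HSV)
k=(hsv[...,1]>90)&(hsv[...,0]<22)&(np.hypot(P[...,0]-.6,P[...,1]+.139)<.13)
for lo,hi in((.040,.048),(.08,.092)):
    q=P[k&(z>lo)&(z<hi)]; print(lo,len(q),cv2.minAreaRect((q[:,:2]*1000).astype(np.float32)))
m=(hsv[...,2]>150)&(hsv[...,1]<60)&(z<.03)&(z>.012)&(np.hypot(P[...,0]-.6,P[...,1]+.139)<.1)
n,l,st,ce=cv2.connectedComponentsWithStats(m.astype(np.uint8))
for i in range(1,n):
    if st[i,4]>80: print("lid",onplane(c,[ce[i]],.018).round(3),st[i,4])
rows([.519,-.159,.056],down(15.1),1)
E
```

```text
[ 0.51729735 -0.15864919  0.18871657]
0.04 3956 ((600.75634765625, -136.94442749023438), (179.5424041748047, 124.13165283203125), 15.351117134094238)
0.08 1419 ((518.686767578125, -158.88092041015625), (10.98263931274414, 97.52096557617188), 15.04932689666748)
lid [[ 0.553 -0.12   0.018]] 560
lid [[ 0.617 -0.112  0.018]] 635
lid [[ 0.556 -0.178  0.018]] 580
[-1.1, 1.3, 132.7, 0.0, -0.0, 0.2]
```

Emit:
step_arm(increments=[-1, 1.4, 40, 0, 0, 0, 0, 0, 45, 0, 0, 0, 0, 0, 30, 0, 0, 0, 0, 0, 12, 0, 0, 0, 0, 0, 6, 0, 0, 0])

```text
t: 10.75
tcp_pos: [0.5194, -0.1593, 0.0557]
ee_rot: [[-0.264, 0.965, 0.0], [0.965, 0.264, -0.0], [-0.0, 0.0, -1.0]]
ft_force: [0.2, 0.3, -0.3]
grip_width: 0.0501
grip_force: 0.0
```

Emit:
step_arm(increments=[0, 0, 0, 0, 0, 0, 0, 0, 0, 0, 0, 0, 0, 0, 0, 0, 0, 0, 0, 0, 0, 0, 0, 0, 0, 0, 0, 0, 0, 0], fingers=0, grip_force=55)

```text
t: 11.38
tcp_pos: [0.5191, -0.1599, 0.0558]
ee_rot: [[-0.263, 0.965, 0.0], [0.965, 0.263, -0.0], [-0.0, 0.0, -1.0]]
ft_force: [-0.3, 0.3, 1.6]
grip_width: 0.0107
grip_force: 55.0
```

Emit:
step_arm(increments=[0, 0, 0, 0, 0, 0, 0, 0, -3, 0, 0, 0, 0, 0, -6, 0, 0, 0, 0, 0, -10, 0, 0, 0, 0, 0, -10, 0, 0, 0])

```text
t: 12.0
tcp_pos: [0.5191, -0.1598, 0.0853]
ee_rot: [[-0.263, 0.965, 0.0], [0.965, 0.263, -0.0], [-0.0, 0.0, -1.0]]
ft_force: [0.1, 0.4, -3.1]
grip_width: 0.0107
grip_force: 55.0
```

Emit:
step_arm(increments=[0, 0, -25, 0, 0, 0, 0, 0, -35, 0, 0, 0, 0, 0, -35, 0, 0, 0, 0, 0, -35, 0, 0, 0, 0, 0, -25, 0, 0, 0])

```text
t: 12.62
tcp_pos: [0.5191, -0.1598, 0.2418]
ee_rot: [[-0.263, 0.965, 0.002], [0.965, 0.263, -0.001], [-0.001, 0.001, -1.0]]
ft_force: [0.1, -0.1, -2.2]
grip_width: 0.0104
grip_force: 55.0
```

Emit:
step_arm(increments=[0, 0, 0, 0, 2, 0, 0, 0, 0, 0, 3, 0, 0, 0, 0, 0, 3, 0, 0, 0, 0, 0, 3, 0, 0, 0, 0, 0, 3, 0])

```text
t: 13.25
tcp_pos: [0.5186, -0.1598, 0.2382]
ee_rot: [[-0.255, 0.965, -0.066], [0.935, 0.263, 0.237], [0.246, -0.001, -0.969]]
ft_force: [0.1, 0.7, -2.7]
grip_width: 0.0108
grip_force: 55.0
```

```bash
python3 - <<'E'
from h import *
s=monitor.read_state(); print(s["qpos"].round(3),s["ee_rot"].round(3).tolist(),s["ft_force"])
c=read_camera("scene"); i=c["img"]; save("s2.png",cv2.resize(i[130:320,140:340],None,fx=3,fy=3,interpolation=cv2.INTER_CUBIC))
E
```

```text
[-0.478  0.399  1.553  0.185  1.364 -0.798] [[-0.255, 0.965, -0.066], [0.935, 0.263, 0.237], [0.246, -0.001, -0.969]] [ 0.13453282  0.66069673 -2.66886614]
```

View pics/s2.png

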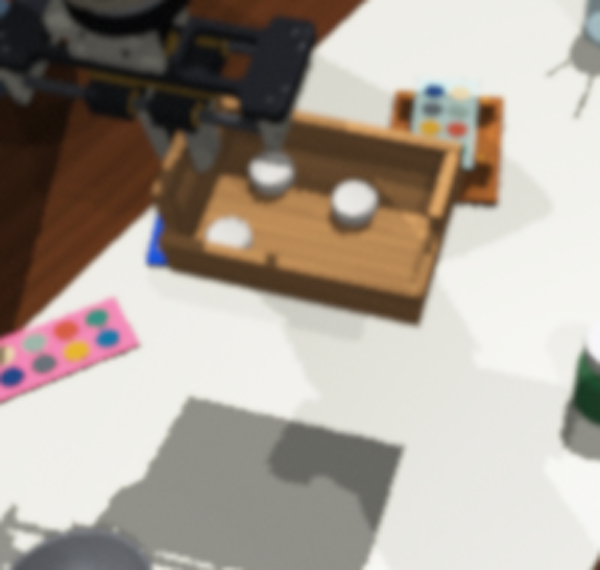

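Tote is held up, tilted about 14° to the -y side. The lids at (270,175), (353,203) and (228,235) are all inside and clear of the fingers.

Emit:
step_arm(increments=[0, 0, 0, 0, 2, 0, 0, 0, 0, 0, 2, 0, 0, 0, 0, 0, 1, 0, 0, 0, 0, 0, 0, 0, 0, 0, 0, 0, 0, 0])

```text
t: 13.92
tcp_pos: [0.519, -0.1597, 0.2396]
ee_rot: [[-0.249, 0.965, -0.085], [0.912, 0.263, 0.314], [0.325, 0.0, -0.946]]
ft_force: [0.4, 0.1, -2.0]
grip_width: 0.0105
grip_force: 55.0
```

Emit:
step_arm(increments=[0, 0, 0, 3, 0, 0, 0, 0, 0, 3, 0, 0, 0, 0, 0, 3, 0, 0, 0, 0, 0, 3, 0, 0, 0, 0, 0, 2, 0, 0])

```text
t: 14.55
tcp_pos: [0.5192, -0.1596, 0.2396]
ee_rot: [[-0.249, 0.915, -0.317], [0.912, 0.332, 0.24], [0.325, -0.23, -0.917]]
ft_force: [0.2, -0.8, -2.3]
grip_width: 0.0107
grip_force: 55.0
```

Emit:
step_arm(increments=[0, 0, 0, 2, 0, 0, 0, 0, 0, 2, 0, 0, 0, 0, 0, 2, 0, 0, 0, 0, 0, 2, 0, 0, 0, 0, 0, 0, 0, 0])

```text
t: 15.18
tcp_pos: [0.5192, -0.1596, 0.2391]
ee_rot: [[-0.249, 0.862, -0.442], [0.912, 0.362, 0.192], [0.326, -0.355, -0.876]]
ft_force: [-0.6, 0.6, -2.5]
grip_width: 0.0106
grip_force: 55.0
```

```bash
cat > lids.py <<'E'
from h import *
import sys
s=monitor.read_state(); Rt=s["ee_rot"]; print(s["t"],s["tcp_pos"],s["ft_force"],s["qpos"].round(2))
T=np.c_[Rt[:,1],Rt[:,0],-Rt[:,2]]   # tote axes
print("tilt",np.degrees(np.arccos(T[2,2])))
o=s["tcp_pos"]-.0188*Rt[:,2]-T@np.array([-.0845,0,.075])
print("corner z",(o+T@np.array([.081,-.053,.012]))[2])
for n in("scene","side"):
    c=read_camera(n); P=(cloud(c)-o)@T
    hsv=cv2.cvtColor(c["img"],cv2.COLOR_RGB2HSV)
    m=(hsv[...,1]<60)&(hsv[...,2]>120)&(abs(P[...,0])<.085)&(abs(P[...,1])<.06)&(P[...,2]>.01)&(P[...,2]<.03)
    k,l,st,ce=cv2.connectedComponentsWithStats(m.astype(np.uint8))
    for i in range(1,k):
        if st[i,4]>8: 
            q=P[l==i]; print(n,st[i,4],"tote xyz",np.median(q,0).round(3),"span",np.ptp(q,axis=0).round(3),"d",np.linalg.norm(np.median(q,0)-[.081,-.053,.012]).round(3))
    if n=="scene":
        save(sys.argv[1],cv2.resize(c["img"][130:320,140:340],None,fx=3,fy=3,interpolation=cv2.INTER_CUBIC))
E
python3 lids.py s3.png
```

```text
15.175 [ 0.51915889 -0.15957285  0.23914074] [-0.60047455  0.63958829 -2.48301147] [-0.39  0.6   1.3   0.01  1.75 -0.72]
tilt 28.81324708547926
corner z 0.12437974878698199
scene 323 tote xyz [ 0.032 -0.034  0.017] span [0.095 0.021 0.011] d 0.053
```

View pics/s3.png

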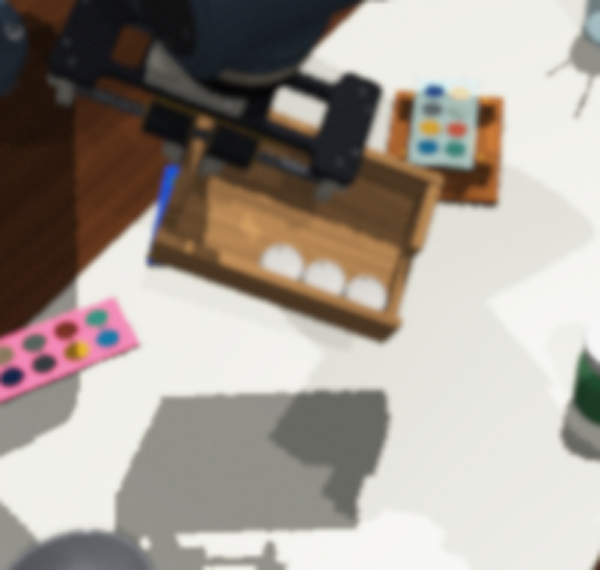

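All three lids lie in line along the -y wall, packed against the low end wall at (282,262), (325,277), (367,293). I'll tilt slightly more to settle them, then measure the farthest one.

Emit:
step_arm(increments=[0, 0, 0, 2, 0, 0, 0, 0, 0, 2, 0, 0, 0, 0, 0, 2, 0, 0, 0, 0, 0, 0, 0, 0, 0, 0, 0, 0, 0, 0])

```text
t: 15.9
tcp_pos: [0.519, -0.1598, 0.2395]
ee_rot: [[-0.249, 0.812, -0.528], [0.912, 0.38, 0.154], [0.326, -0.444, -0.835]]
ft_force: [0.7, 0.1, -2.4]
grip_width: 0.0103
grip_force: 55.0
```

Emit:
step_arm(increments=[0, 0, 0, 0, 0, 0, 0, 0, 0, 0, 0, 0, 0, 0, 0, 0, 0, 0, 0, 0, 0, 0, 0, 0, 0, 0, 0, 0, 0, 0])

```text
t: 16.52
tcp_pos: [0.519, -0.1598, 0.2395]
ee_rot: [[-0.249, 0.812, -0.529], [0.912, 0.38, 0.154], [0.326, -0.444, -0.835]]
ft_force: [-0.6, -0.4, -3.0]
grip_width: 0.0103
grip_force: 55.0
```

```bash
sed -i 's/^            q=P\[l==i\];/            q=P[l==i]; print("x 1,99 pct",np.percentile(q[:,0],[1,99]));/' lids.py; python3 lids.py s4.png
```

```text
16.525 [ 0.51899463 -0.15979194  0.23953538] [-0.55106464 -0.373268   -2.96422987] [-0.36  0.64  1.25 -0.04  1.83 -0.71]
tilt 33.399846023752886
corner z 0.11191567028309615
x 1,99 pct [-0.01355198  0.07994218]
scene 313 tote xyz [ 0.032 -0.034  0.017] span [0.095 0.021 0.009] d 0.053
```

View pics/s4.png

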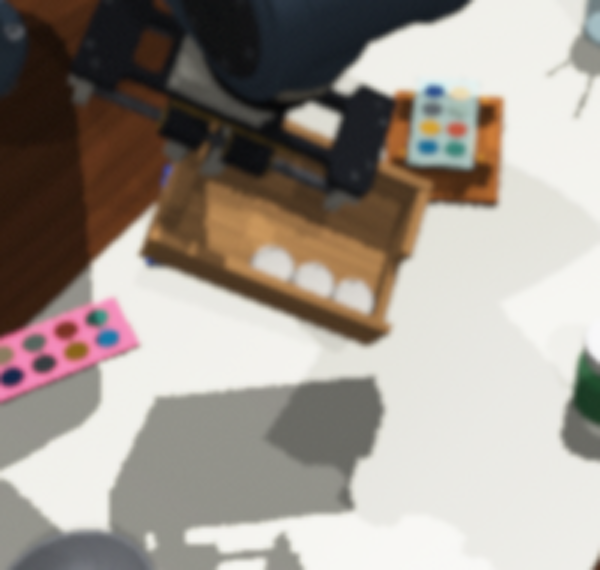

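Lids are packed at (272,263), (313,278) and (354,294). The farthest centre is about 81 mm from the corner, inside the 90 mm limit, with the tote tilted 33° and still, so I'm handing in.

```bash
python3 -c "
from cell import close_job
print(close_job())"
```

```text
the job is handed in; nothing more can be done
None
```

I've handed the job in, but no verdict came back: the plate lies centred and square across both rails, and the tote is held up, still and tilted 33°. All three lids are gathered in the pick-out corner, the farthest about 81 mm away against the 90 mm limit.

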